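Lock a specimen pot in the cam holder

ROBOT

A 7-joint arm with a two-finger parallel gripper is mounted at the origin on the work surface. World frame = base frame: x ahead of the robot, y to its left, z up, the work surface at z = 0. Lengths are in m, angles in rad, forces in N, time in s.
With the tool pointing down it reaches from about 0.4 to 0.85 m from the base axis. Payload 6.9 kg.
Tool frame: the origin (TCP) lies midway between the tips of the shut fingers; the grasp point (between the pads) lies behind it (ctrl.pinch_z is the z of the grasp point in the tool frame, in m); z points along the fingers, y is the line along which they close (so a half turn about z gives the same grasp; the last joint's range is limited). The gripper opens to 85 mm and grips with 20 to 120 N. Pads are 22 mm wide; open, the fingers measure 114 mm over their backs; the gripper's body (76 mm by 85 mm) begins 54 mm behind the grasp point. The pads swing forward as they close: fully open they stand 13 mm farther back than shut.
Start: joints at [1.308, 0.507, -0.238, 1.5, 0.126, 1.149, -0.155], TCP at [0.225, -0.583, 0.231] pointing down, gripper open.
Joint ranges: [-3.08, 3.08], [-0.24, 2.05], [-1.43, 1.35], [0, 2.5], [-1.52, 4.66], [0.17, 1.96], [-2.89, 2.89]. Speed limits (rad/s): [2.39, 2.39, 3.14, 3.14, 3.14, 3.14, 3.14].

INTERFACE

Orientations are given as a unit quaternion [w, x, y, z].
In Python, from station import ctrl, get_state, vision, ticket, models gives the robot as it stands. Calls block until the motion is done:
- ctrl.movep(position, orientation): joint-space move of the TCP to a pose.
- ctrl.movel(position, frame=None, max_speed=0.15): straight line of the TCP; frame=None keeps the orientation; max_speed is the mean speed in m/s.
- ctrl.set_joints(angles): joint-space move.
- ctrl.ungrasp() and ctrl.close_gripper(force=None): open the fingers fully, or close them until they stop; force is the grip in N (None keeps the last).
- ctrl.pause(seconds).
- ctrl.ik(position, orientation): joint angles nearest the present ones, or None.
- get_state(): the state.
- vision.grab_frame(name): name is "scene" or "top"; returns (picture, depth): 400x640x3 uint8, blue, green, red; 400x640 float32, m along the optical axis (not along the pixel's ray), 0 where there is no reading.
- vision.camera_info(name): a dict with "mtx" (3x3 intrinsics, pixels), "R" (3x3) and "t" (3): a world point X has camera coordinates R X + t. Camera axes: x right, y down, z forward; pixel columns grow to the right and rows downward; lengths in m; the calibration is good to about 2 mm. A picture is of the moment at which its call begins. camera_info takes no time and is no camera call.
A pose or a line that the arm cannot do raises ctrl.Unreachable and nothing moves.
- ticket.close_job(): hands the job in; it is judged then, once.
Trained networks look in the newest picture that a camera, given by its name, has taken for a name from the list of things; names that differ only in an ending like _2 or _b are one class to them, and where a whole thing is asked for, a point or a joint stands for the part that bears it (a point fixed in the world has none). Each returns a list of dicts, best first, with "p" (0 to 1); they miss things now and then, are a little off and sometimes report something else, mostly with a low value. They report only what shows in the picture. A call takes as long as a camera call. They do not tell look-alikes from the thing itself.
- models.recognise(camera, target): "point" ([column, row] in pixels, amid what is visible of it).
- models.masks_of(camera, target): "mask" (400x640 bool, what is visible of it) and "point" ([column, row] in pixels, amid what is visible of it).
The state is a dict: "time": time; "qpos": joint angles; "qd": joint speeds; "tau": joint torques, N m; "tcp_pos": TCP position; "eef_rot": TCP orientation; "contact_force": force on the tool from outside, world axes, zero at the start; "wrist_torque": the same for the moment, N m; "width": finger opening in m; "gripper_force": force on a finger pad.
Only numpy, scipy, OpenCV 4.12 (cv2) and the standard library are available. Lean on these libraries where they do the work, as an engineer would, in place of code of your own. Each camera call takes 0.05 s, during which the arm holds its last target. There are 200 camera calls.

TASK

Stand the tall specimen pot upright in the round nest of the pot holder, gently and without tipping it. Then turn the black bar knob clockwise (seen from above) just until its sprung follower drops into the notch of the hidden cam and the jaw springs forward and grips the pot; do not force the knob any further, and leave everything else where it is.

Things in the scene. Friction and masses are not known exactly. Their poses are not given: they have to be found in the camera images.
- pot_center (a point): Tall specimen pot, loose, 78 mm high, 0.06 to 0.13 kg: cream body 44 mm in diameter (lowest 4 mm taper to 38 mm), ribbed red lid 49 mm in diameter forming its top 16 mm. The point is its centre, 39 mm above its underside; z is its axis, up. Two short pots of the same make, 48 mm high, stand near: not those.
- holder: Pot holder, fixed to the bench at a different place and angle each time. Aluminium base plate 90 mm (x) by 200 mm (y), 12 mm thick; origin on the bench under it, z up. Its y axis runs from the knob to the nest: nest centre at y = +55 mm, knob axis at y = -45 mm, both at x = 0. The white closed cam housing under the knob is 72 by 70 mm, top at z = 42 mm.
- nest (a point): Centre of the nest's floor, 12 mm above the bench, where the pot's underside rests. Round opening 47.6 mm in diameter (pot body 44 mm); a fence 34 mm high around the side away from the knob, a lip 6 mm high around the rest. A seated pot reaches 90 mm above the bench.
- jaw_home (a point): Fixed point of the holder, 34 mm above the bench: where the rubber face of the sprung jaw (34 mm wide, 22 mm high) stands while the cam holds it back, just clear of a seated pot. When the follower drops, the jaw springs some 5 mm along the holder's y towards the nest and holds the pot against the fence with about 10 N. A steel tail at the housing's rear moves with it.
- knob_grip (a point): Black bar knob on the cam housing. The point is on its vertical turning axis at the bar's mid-height, 63.5 mm above the bench. Bar 46 mm long along the point's x axis, 12 mm thick along y, 24 mm high (51.5 to 75.5 mm above the bench), on a collar 38 mm in diameter. Stays where it is left; end stop 2.6 to 2.9 rad clockwise of the start.
- knob: The same knob, its origin on the axis 44.5 mm above the bench. Light drag of about 0.1 N m until the notch, an unknown 0.5 to 1.8 rad clockwise of the start. There the follower drops, pulling the knob on with about 0.2 N m; after 0.2 to 0.4 rad of easy turning the resistance rises steeply past 0.25 N m: stop. From about 0.5 N m the cam overstrains the follower (over 25 N).
- short_a_center (a point): Bystander: short specimen pot, 48 mm high, 49 mm across its lid; the point is its centre.
- short_b_center (a point): Bystander: another short specimen pot, the same.
- marker: Bystander: white marker pen lying flat, 135 mm long.
- tape: Bystander: roll of paper tape lying flat, 80 mm across, 22 mm high.
- bottle: Bystander: white bottle, 60 mm in diameter, 160 mm high.
- forceps: Bystander: steel forceps lying flat at the left side, 130 mm long.
Mind the look-alikes: they are no part of the job. Leave any green, grey or purple look-alike of the part that bears pot_center alone.

How it is judged:
By the outcome, as a careful person would: the job done as asked, in the order asked, and still so for the second after the job is handed in, with the robot touching nothing.
It also fails if it takes over 72 s, if anything falls off the work surface, if the arm or the gripper's body presses on something with over 40 N, if the wrist force passes 120 N, or if a joint passes its speed limit or range.

## Working session

There is one attempt and no reset: what is moved stays moved. The work goes in short steps, each a Python script; the robot and the scene stay as the last script left them, time stands still between calls to the robot, and variables do not carry over. Pictures are saved under pics/ and viewed, at most 10 in all, crops included, and the job is handed in when it is done.

```bash
ls; mkdir -p pics
cat > h.py <<'E'
import numpy as np, cv2
from station import ctrl,get_state,vision,ticket,models
def world(cam,depth,mask=None):
    i=vision.camera_info(cam);K,R,t=map(np.array,(i["mtx"],i["R"],i["t"]))
    v,u=np.nonzero((depth>0) if mask is None else (mask&(depth>0)))
    d=depth[v,u];P=np.c_[(u-K[0,2])/K[0,0]*d,(v-K[1,2])/K[1,1]*d,d]
    return (P-t.ravel())@R, np.c_[u,v]
def px(cam,X):
    i=vision.camera_info(cam);K,R,t=map(np.array,(i["mtx"],i["R"],i["t"]))
    c=R@np.array(X)+t.ravel();p=K@c;return p[:2]/p[2]
E
python3 - <<'E'
from h import *
s=get_state();print(s["time"],s["tcp_pos"],s["eef_rot"],ctrl.pinch_z,s["width"])
for c in("scene","top"):
    p,d=vision.grab_frame(c);cv2.imwrite(f"pics/{c}0.png",p);np.save(f"{c}0.npy",d)
    i=vision.camera_info(c);print(c,-np.array(i["R"]).T@np.array(i["t"]).ravel(),np.array(i["mtx"])[0,0])
    for n in("pot_center","short_a_center","holder","knob","bottle","tape","marker","forceps"):
        for r in models.masks_of(c,n)[:4]:
            if r["p"]<.2: continue
            W,_=world(c,d,r["mask"])
            print(n,round(r["p"],2),np.round(r["point"]),r["mask"].sum(),np.round(np.median(W,0),3) if len(W) else 0,"ztop",np.round(np.percentile(W[:,2],97),3) if len(W) else 0)
E
```

```text
pics
0.0 [ 0.22446315 -0.5827429   0.23043243] [-8.80523848e-04  9.83131413e-01  1.82898363e-01 -1.96330615e-04] -0.0187 0.08526919679120408
scene [ 0.98684524 -0.36827374  0.95532539] 442.92264357419583
pot_center 0.93 [249. 218.] 510 [ 0.464 -0.139  0.075] ztop 0.08
pot_center 0.72 [206. 227.] 597 [ 0.42  -0.225  0.074] ztop 0.081
pot_center 0.72 [286. 241.] 547 [ 0.567 -0.105  0.076] ztop 0.08
pot_center 0.71 [241. 186.] 600 [ 0.372 -0.102  0.066] ztop 0.08
short_a_center 0.68 [219. 269.] 498 [ 0.513 -0.266  0.046] ztop 0.05
holder 0.6 [336. 178.] 2269 [0.496 0.106 0.017] ztop 0.071
knob 0.52 [323. 175.] 177 [0.478 0.081 0.057] ztop 0.077
bottle 0.69 [455. 192.] 1042 [0.735 0.28  0.095] ztop 0.159
tape 0.81 [247. 340.] 683 [ 0.697 -0.301  0.021] ztop 0.024
tape 0.22 [456. 187.] 1142 [0.735 0.282 0.091] ztop 0.159
marker 0.55 [365. 251.] 258 [0.69  0.021 0.012] ztop 0.016
forceps 0.72 [407. 140.] 323 [0.514 0.371 0.003] ztop 0.008
top [0.41506025 0.04511252 1.22684192] 484.6540109818381
pot_center 0.82 [372. 200.] 354 [ 0.556 -0.094  0.077] ztop 0.081
pot_center 0.79 [368. 285.] 401 [ 0.365 -0.093  0.077] ztop 0.081
pot_center 0.78 [384. 244.] 392 [ 0.454 -0.129  0.076] ztop 0.081
pot_center 0.78 [422. 267.] 416 [ 0.41  -0.216  0.077] ztop 0.082
short_a_center 0.67 [440. 225.] 371 [ 0.508 -0.261  0.047] ztop 0.051
holder 0.8 [279. 230.] 2768 [0.487 0.125 0.014] ztop 0.071
knob 0.49 [295. 236.] 231 [0.476 0.088 0.053] ztop 0.077
bottle 0.9 [209. 126.] 779 [0.719 0.291 0.105] ztop 0.161
tape 0.96 [459. 155.] 564 [ 0.698 -0.299  0.02 ] ztop 0.025
marker 0.54 [320. 153.] 274 [0.69  0.035 0.012] ztop 0.016
forceps 0.77 [183. 220.] 295 [0.501 0.37  0.005] ztop 0.01
```

Run:
```python
import cv2
a=cv2.imread("pics/scene0.png");cv2.imwrite("pics/c1.png",cv2.resize(a[130:330,170:420],None,fx=3,fy=3,interpolation=2))
b=cv2.imread("pics/top0.png");cv2.imwrite("pics/c2.png",cv2.resize(b[110:310,220:480],None,fx=3,fy=3,interpolation=2))
```

```text
(no output)
```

View pics/c1.png

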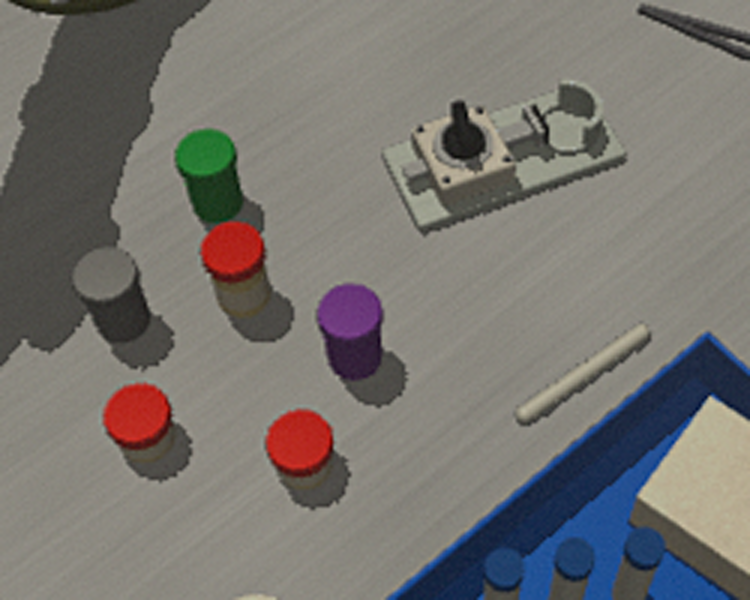

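View pics/c2.png

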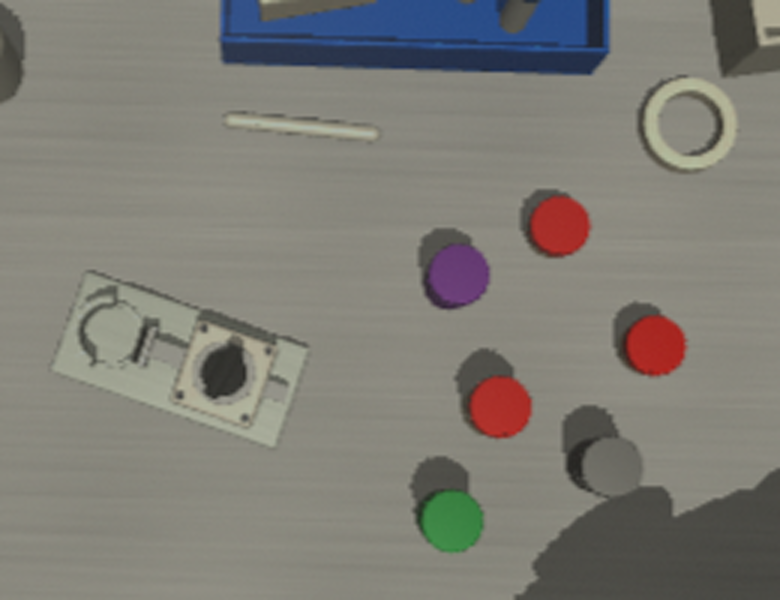

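The red tall pot is at scene (249,218) and top (386,245). The other tall ones are green at scene (239,184), grey (206,227) and purple (287,240), all look-alikes to leave alone. The red ones at scene (216,268) and (270,277) are short (lid tops at z = 0.05). Only the red-lidded, cream-bodied pot with its lid at z ≈ 0.08 fits, and the crop confirms this. The holder lies at top (280,230) with its nest to the left.

Run:
```python
from h import *
from scipy.optimize import least_squares
for c in("scene","top"):
    p=cv2.imread(f"pics/{c}0.png");d=np.load(f"{c}0.npy")
    W,uv=world(c,d);col=p[uv[:,1],uv[:,0]].astype(int)
    red=(col[:,2]>110)&(col[:,1]<70)
    m=red&(np.hypot(W[:,0]-.455,W[:,1]+.13)<.05)&(W[:,2]>.07)
    q=W[m];(x,y),r=cv2.minEnclosingCircle(q[:,:2].astype(np.float32));print(c,"lid",np.round([x,y,r,np.median(q[:,2])],4),m.sum(),"mean",q[:,:2].mean(0).round(4))
    bench=np.abs(W[:,2])<.02; near=(np.hypot(W[:,0]-.49,W[:,1]-.115)<.16)
    print("bench z",np.median(W[near&(np.abs(W[:,2])<.007)][:,2]).round(4))
    P=W[near&(W[:,2]>.0075)&(W[:,2]<.08)]
    # silhouettes: plate top points only, then rect
    pl=P[(P[:,2]<.017)];rc=cv2.minAreaRect(pl[:,:2].astype(np.float32));print("plate",rc,len(pl),np.median(pl[:,2]))
    ho=P[(P[:,2]>.038)&(P[:,2]<.046)]
    kb=P[(P[:,2]>.07)];kc=kb.mean(0);ev,V=np.linalg.eigh(np.cov(kb[:,:2].T));print("knob top",kc.round(4),len(kb),np.sqrt(ev*12).round(4),np.degrees(np.arctan2(V[1,1],V[0,1])).round(1), cv2.minAreaRect(kb[:,:2].astype(np.float32)))
    print("white/fence z38-48 rect",cv2.minAreaRect(ho[:,:2].astype(np.float32)))
```

```text
scene lid [ 0.4536 -0.1344  0.0249  0.0774] 285 mean [ 0.4533 -0.1344]
bench z -0.0006
plate ((0.4868505001068115, 0.12399595230817795), (0.19971682131290436, 0.09401193261146545), 72.38907623291016) 1036 0.011296143704482769
knob top [0.4753 0.0852 0.0745] 70 [0.0121 0.0469] 151.4 ((0.4748792052268982, 0.08577200770378113), (0.011820466257631779, 0.04840311408042908), 61.34626388549805)
white/fence z38-48 rect ((0.4908105731010437, 0.13053900003433228), (0.1646481305360794, 0.0737973228096962), 70.5225830078125)
top lid [ 0.4541 -0.1329  0.0245  0.077 ] 321 mean [ 0.4538 -0.1327]
bench z -0.0008
plate ((0.47795528173446655, 0.1301342248916626), (0.19955897331237793, 0.11256501823663712), 72.43912506103516) 1526 0.011328704959841899
knob top [0.4762 0.0888 0.0743] 89 [0.0115 0.0443] 151.1 ((0.47643864154815674, 0.08867168426513672), (0.01178079005330801, 0.04462335258722305), 61.09944534301758)
white/fence z38-48 rect ((0.4913066625595093, 0.13400588929653168), (0.16588151454925537, 0.07141254097223282), 72.25470733642578)
```

```bash
cat > fit.py <<'E'
from h import *
from scipy.optimize import minimize
def rect(cx,cy,w,h,z,n=60):
    s=np.linspace(-.5,.5,n);o=np.full(n,.5)
    return np.r_[np.c_[cx+s*w,cy+o*h,0*s+z],np.c_[cx+s*w,cy-o*h,0*s+z],np.c_[cx+o*w,cy+s*h,0*s+z],np.c_[cx-o*w,cy+s*h,0*s+z]]
a=np.linspace(0,2*np.pi,120)
circ=lambda cy,r,z:np.c_[r*np.cos(a),cy+r*np.sin(a),0*a+z]
M=np.r_[rect(0,0,.09,.2,.012),rect(0,-.045,.072,.07,.042),circ(.055,.0238,.018)[60:]]
def proj(c,p):
    i=vision.camera_info(c);K,R,t=map(np.array,(i["mtx"],i["R"],i["t"]))
    cs,sn=np.cos(p[2]-np.pi/2),np.sin(p[2]-np.pi/2)
    X=np.c_[p[0]+cs*M[:,0]-sn*M[:,1],p[1]+sn*M[:,0]+cs*M[:,1],M[:,2]]
    q=(X@R.T+t.ravel())@K.T;return q[:,:2]/q[:,2:]
if __name__=="__main__":
    for c in("scene","top"):
        im=cv2.imread(f"pics/{c}0.png");g=cv2.cvtColor(im,6).astype(np.float32)
        best=None
        for sg in(2.5,1.2):
            b=cv2.GaussianBlur(g,(0,0),sg);G=np.hypot(cv2.Sobel(b,5,1,0),cv2.Sobel(b,5,0,1));G=np.minimum(G,np.percentile(G,97))
            def f(p):
                q=proj(c,p).astype(np.float32);return -cv2.remap(G,q[None,:,0],q[None,:,1],1).mean()
            st=[[.4895+dx,.128+dy,np.radians(72.2)] for dx in(-.004,0,.004) for dy in(-.004,0,.004)] if best is None else [best.x]
            best=min((minimize(f,s,method="Nelder-Mead",options=dict(initial_simplex=np.array(s)+np.r_[[[0,0,0]],np.diag([.003,.003,.03])])) for s in st),key=lambda r:r.fun)
        x=best.x;e=np.array([np.cos(x[2]),np.sin(x[2])]);print(c,x.round(4),np.degrees(x[2]).round(2),best.fun,"nest",(x[:2]+.055*e).round(4),"knob",(x[:2]-.045*e).round(4))
        u0=proj(c,x).min(0).astype(int)-15;u1=proj(c,x).max(0).astype(int)+15
        cr=cv2.resize(im[u0[1]:u1[1],u0[0]:u1[0]],None,fx=4,fy=4,interpolation=2)
        for q in proj(c,x):cv2.circle(cr,tuple(((q-u0+.5)*4).astype(int)),0,(0,0,255),-1)
        cv2.imwrite(f"pics/fit_{c}.png",cr)
    A=[cv2.imread(f"pics/fit_{c}.png") for c in("scene","top")];w=max(x.shape[1] for x in A)
    o=np.vstack([cv2.copyMakeBorder(x,0,0,0,w-x.shape[1],0) for x in A]);s=min(1,600/o.shape[0],800/w);cv2.imwrite("pics/fit.png",cv2.resize(o,None,fx=s,fy=s,interpolation=3))
E
python3 fit.py
```

```text
scene [0.4915 0.117  1.1987] 68.68 -85.89864349365234 nest [0.5115 0.1683] knob [0.4751 0.0751]
top [0.4785 0.1101 1.2121] 69.45 -51.9212532043457 nest [0.4978 0.1616] knob [0.4627 0.0679]
```

View pics/fit.png

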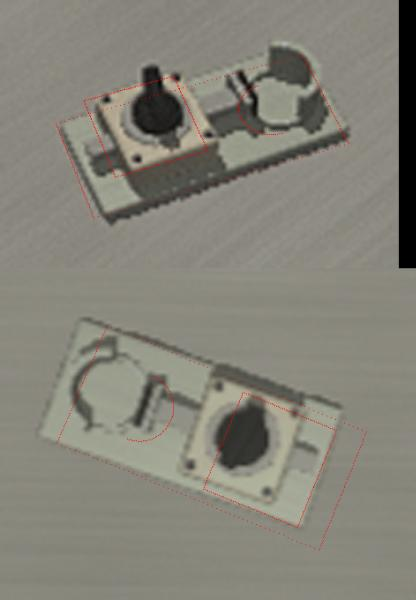

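The fits are visibly off: the red outlines are shifted about 12 mm towards the knob. I'll refit with a chamfer distance started from the knob estimate.

```bash
python3 - <<'E'
s=open('fit.py').read()
i=s.index("            b=cv2.Gau");j=s.index("            def f(p)")
s=s[:i]+"""            D=np.minimum(cv2.distanceTransform(255-cv2.Canny(cv2.resize(im,None,fx=2,fy=2,interpolation=2),40,110),cv2.DIST_L2,5),sg*4)
"""+s[j:]
s=s.replace("return -cv2.remap(G,q[None,:,0],q[None,:,1],1).mean()","q=q*2+.5;return cv2.remap(D,q[None,:,0],q[None,:,1],1).mean()").replace("[.4895+dx,.128+dy,","[.4895+dx,.130+dy,")
open('fit.py','w').write(s)
E
python3 fit.py
```

```text
Traceback (most recent call last):
  File "fit.py", line 23, in <module>
    best=min((minimize(f,s,method="Nelder-Mead",options=dict(initial_simplex=np.array(s)+np.r_[[[0,0,0]],np.diag([.003,.003,.03])])) for s in st),key=lambda r:r.fun)
  File "fit.py", line 23, in <genexpr>
    best=min((minimize(f,s,method="Nelder-Mead",options=dict(initial_simplex=np.array(s)+np.r_[[[0,0,0]],np.diag([.003,.003,.03])])) for s in st),key=lambda r:r.fun)
              ~~~~~~~~^^^^^^^^^^^^^^^^^^^^^^^^^^^^^^^^^^^^^^^^^^^^^^^^^^^^^^^^^^^^^^^^^^^^^^^^^^^^^^^^^^^^^^^^^^^^^^^^^^^^^^^^^^^^^^
  File "fit.py", line 21, in f
    q=proj(c,p).astype(np.float32);q=q*2+.5;return cv2.remap(D,q[None,:,0],q[None,:,1],1).mean()
      ~~~~^^^^^
  File "fit.py", line 10, in proj
    i=vision.camera_info(c);K,R,t=map(np.array,(i["mtx"],i["R"],i["t"]))
ValueError: time passes only in moves, steps and waits
```

```bash
sed -i 's/^def rect/import functools\n@functools.cache\ndef info(c): return vision.camera_info(c)\ndef rect/; s/i=vision.camera_info(c)/i=info(c)/' fit.py; python3 fit.py
```

```text
scene [0.4878 0.1253 1.2656] 72.51 0.9740844964981079 nest [0.5043 0.1778] knob [0.4743 0.0824]
top [0.4907 0.1271 1.2663] 72.55 0.8960319757461548 nest [0.5072 0.1796] knob [0.4772 0.0842]
```

View pics/fit.png

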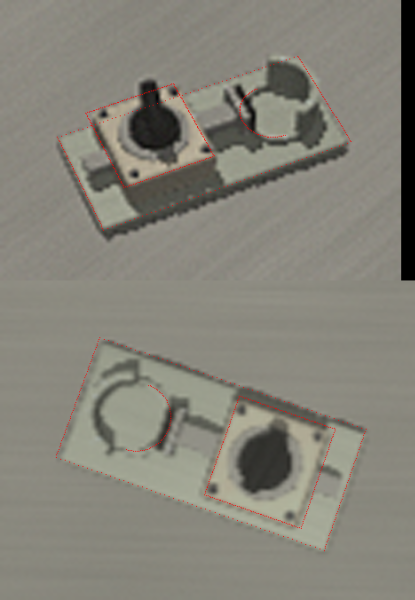

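Both overlays now sit on the plate, housing and nest lip, and the two cameras agree to about 3 mm. I'll set out now: grasp the pot by its lid, with the fingers in the gaps between the neighbours, and refine the nest from the stored frames in the same step.

```bash
cat >> h.py <<'E'
from scipy.spatial.transform import Rotation
def down(th):
    t=np.radians(th);y=np.array([np.cos(t),np.sin(t),0]);z=np.array([0,0,-1.]);x=np.cross(y,z)
    q=Rotation.from_matrix(np.c_[x,y,z]).as_quat();return [float(q[3]),*map(float,q[:3])]
def st(l=""):
    s=get_state();print(l,"t",round(s["time"],2),"tcp",np.round(s["tcp_pos"],4),"F",np.round(s["contact_force"],2),"M",np.round(s["wrist_torque"],2),"w",round(s["width"],4),"gf",np.round(s["gripper_force"],1));return s
E
python3 - <<'E'
from h import *
from scipy.optimize import least_squares
import fit
# stored-frame refinement: parts separately
full=fit.M.copy()
for c in("scene","top"):
    im=cv2.imread(f"pics/{c}0.png");D=np.minimum(cv2.distanceTransform(255-cv2.Canny(cv2.resize(im,None,fx=2,fy=2,interpolation=2),40,110),cv2.DIST_L2,5),6)
    for n,Mx in(("plate",full[:240]),("house",full[240:480]),("collar",fit.circ(-.045,.019,.05)),("lip",full[480:])):
        fit.M=Mx
        g=min(((lambda q:cv2.remap(D,q[None,:,0],q[None,:,1],1).mean())((fit.proj(c,(.489+a,.126+b,1.266))*2+.5).astype(np.float32)),a,b) for a in np.arange(-.008,.0081,.001) for b in np.arange(-.008,.0081,.001))
        print(c,n,"holder origin",round(.489+g[1],4),round(.126+g[2],4),round(float(g[0]),2))
    W,_=world(c,np.load(f"{c}0.npy"))
    q=W[(np.hypot(W[:,0]-.506,W[:,1]-.179)<.045)&(W[:,2]>.041)&(W[:,2]<.052)]
    e=np.array([np.cos(1.266),np.sin(1.266)]);q=q[(q[:,:2]-[.506,.179])@e>-.012]
    r=least_squares(lambda p:np.hypot(q[:,0]-p[0],q[:,1]-p[1])-p[2],[.506,.179,.026],loss="soft_l1",f_scale=.002);print(c,"fence circle",r.x.round(4),len(q),"rms",np.sqrt(np.mean(r.fun**2)).round(4))
o=down(105);o2=down(-75)
s=get_state()
for k in(o,o2):
    j=ctrl.ik([.4538,-.1337,.16],k);print(None if j is None else np.round(j,2))
j1,j2=[ctrl.ik([.4538,-.1337,.16],k) for k in(o,o2)]
o=o if j2 is None or (j1 is not None and abs(j1[6])<abs(j2[6])) else o2
print("use",o)
ctrl.movep([.4538,-.1337,.16],o);ctrl.movel([.4538,-.1337,.046],max_speed=.12);st("down")
ctrl.close_gripper(30);st("closed")
ctrl.movel([.4538,-.1337,.19],max_speed=.12);st("up")
p,d=vision.grab_frame("scene");cv2.imwrite("pics/s1.png",p);np.save("s1.npy",d)
p2,d2=vision.grab_frame("top");cv2.imwrite("pics/t1.png",p2)
cv2.imwrite("pics/v1.png",np.hstack([cv2.resize(p[90:290,170:370],None,fx=2,fy=2),cv2.resize(p2[130:330,270:470],None,fx=2,fy=2)]))
E
```

```text
scene plate holder origin 0.486 0.122 0.75
scene house holder origin 0.489 0.129 0.98
scene collar holder origin 0.49 0.128 0.75
scene lip holder origin 0.493 0.128 0.49
scene fence circle [0.5052 0.1806 0.0275] 72 rms 0.0024
top plate holder origin 0.491 0.127 0.55
top house holder origin 0.489 0.132 0.51
top collar holder origin 0.49 0.13 1.03
top lip holder origin 0.493 0.13 0.77
top fence circle [0.507  0.1845 0.0264] 80 rms 0.0019
[ 0.94  0.51 -1.04  1.99  0.54  0.95  1.46]
[ 0.54  0.37 -0.42  1.99  0.2   0.82 -1.3 ]
use [0.0, 0.9914448613738104, 0.13052619222005157, 0.0]
down t 3.85 tcp [ 0.4542 -0.1338  0.0465] F [ 0.73 -0.29 -0.66] M [-0.02  0.05 -0.08] w 0.0857 gf 0.0
closed t 4.28 tcp [ 0.4542 -0.1337  0.0466] F [-0.38  0.14  6.36] M [ 0.04  0.14 -0.02] w 0.0482 gf 30.2
up t 5.63 tcp [ 0.4534 -0.1336  0.1894] F [ 1.01 -0.72 -1.18] M [-0.06 -0.04  0.01] w 0.0481 gf 31.0
```

View pics/v1.png

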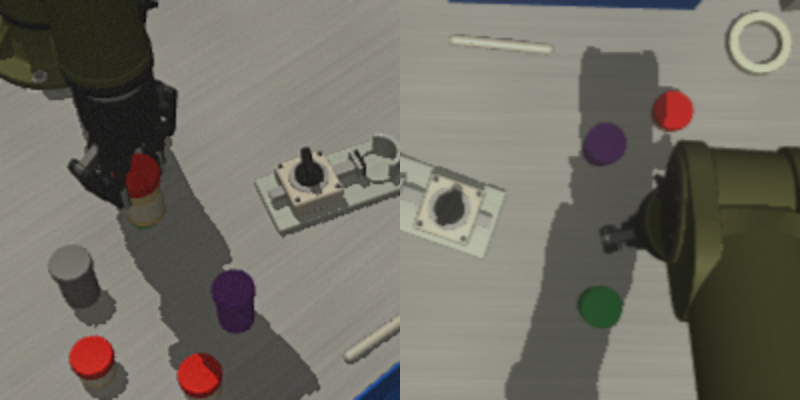

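The pot hangs upright at scene ≈ (242,190) and is held by its lid. The nest consensus (fence, lip, housing and collar) is ≈ (0.507, 0.182), so I'll go above it and look.

Run:
```python
from h import *
N=[.5067,.1821]
ctrl.movel([*N,.19],max_speed=.15);ctrl.movel([*N,.106],max_speed=.1);ctrl.pause(.3);s=st("hover")
p,d=vision.grab_frame("scene");cv2.imwrite("pics/s2.png",p);np.save("s2.npy",d)
a,b=px("scene",[*N,.06]).astype(int)
print(a,b,"nest",px("scene",[*N,.012]),"bottom exp",px("scene",[*N,.06]))
cv2.imwrite("pics/v2.png",cv2.resize(p[b-60:b+60,a-80:a+60],None,fx=5,fy=5,interpolation=2));print("crop origin",a-80,b-60)
W,uv=world("scene",d);col=p[uv[:,1],uv[:,0]].astype(int)
for z0,z1 in((.066,.086),(.086,.106),(.108,.116),(.118,.136)):
    m=(np.hypot(W[:,0]-N[0],W[:,1]-N[1])<.04)&(W[:,2]>z0)&(W[:,2]<z1)&(col[:,2]>70)&(col[:,2]>col[:,0]+15);q=W[m]
    if len(q)<8: print(z0,len(q));continue
    from scipy.optimize import least_squares
    R=.0245 if z0>.117 else .022
    r=least_squares(lambda c:np.hypot(q[:,0]-c[0],q[:,1]-c[1])-R,N,loss="soft_l1",f_scale=.001);print(z0,len(q),r.x.round(4))
```

```text
hover t 9.31 tcp [0.5069 0.1821 0.1064] F [-0.09 -0.87 -0.62] M [-0.03  0.   -0.02] w 0.0483 gf 31.0
359 161 nest [358.55235215 173.02149268] bottom exp [359.91160584 161.72640559]
crop origin 279 101
0.066 58 [0.5047 0.1817]
0.086 53 [0.5046 0.1807]
0.108 19 [0.5045 0.1805]
0.118 51 [0.5031 0.1775]
```

View pics/v2.png

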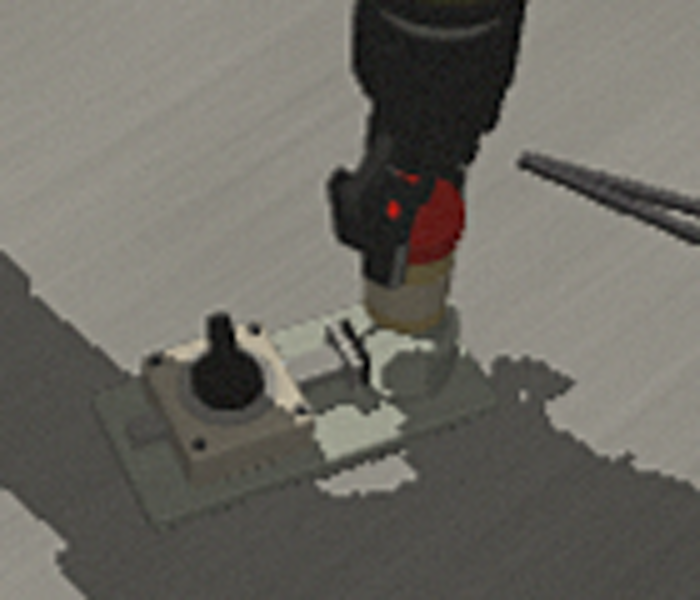

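The pot hangs over the nest with its underside at about crop (405,325), just above the fence at (440,350). The scene camera puts the body at (0.5046,0.181) and the nest at (0.5065,0.1808), so they agree within 1–2 mm. I'll nudge x by +0.7 mm and lower it while watching the forces.

Run:
```python
from h import *
N=[.5074,.1821]
ctrl.movel([*N,.100],max_speed=.06);f0=np.array(st("start")["contact_force"])
z=.100
while z>.0585:
    z-=.003;ctrl.movel([*N,z],max_speed=.04)
    s=get_state();f=np.array(s["contact_force"])-f0;print(round(z,4),np.round(s["tcp_pos"],4),f.round(1),np.round(s["wrist_torque"],2))
    if f[2]>5 or np.hypot(*f[:2])>5: break
st()
```

```text
start t 9.61 tcp [0.5071 0.1819 0.0995] F [-0.03  0.69 -0.35] M [-0.01  0.01 -0.01] w 0.048 gf 31.1
0.097 [0.5072 0.1821 0.0967] [ 0.5 -0.5  0.7] [-0.01 -0.03  0.03]
0.094 [0.5073 0.182  0.0938] [-0.4 -0.1 -0.9] [-0.04  0.01  0.  ]
0.091 [0.5073 0.182  0.0908] [-0.6 -1.1 -0.1] [ 0.05 -0.03  0.02]
0.088 [0.5072 0.182  0.0878] [ 0.3 -1.8 -0.5] [-0.05 -0.07  0.03]
0.085 [0.5073 0.182  0.0848] [ 0.4 -1.5 -0.7] [0.06 0.01 0.07]
0.082 [0.5073 0.182  0.0818] [-0. -0.  0.] [ 0.01 -0.04 -0.03]
0.079 [0.5073 0.182  0.0788] [ 0.8 -1.5 -0.6] [-0.04  0.01  0.04]
0.076 [0.5073 0.182  0.0758] [ 0.3 -0.6 -0.3] [ 0.05  0.02 -0.  ]
0.073 [0.5073 0.182  0.0728] [-0.3 -0.6 -0.2] [-0.01 -0.04  0.02]
0.07 [0.5073 0.182  0.0698] [ 0.6 -0.1 -0.8] [ 0.01  0.01 -0.02]
0.067 [0.5073 0.1821 0.0668] [ 0.9 -1.  -0.2] [-0.01  0.02 -0.04]
0.064 [0.5073 0.182  0.0638] [-0.6 -0.3 -1.1] [-0.04  0.01  0.04]
0.061 [0.5073 0.182  0.0608] [ 0.  -1.2 -0.3] [ 0.04  0.01 -0.01]
0.058 [0.5077 0.1828 0.0584] [0.2 0.4 3.2] [0.17 0.14 0.02]
 t 13.11 tcp [0.5077 0.1828 0.0584] F [0.13 1.1  2.86] M [0.17 0.14 0.02] w 0.0483 gf 31.4
```

The pot touched the floor at TCP z = 0.0584, the expected 12 mm up, with only small forces. I'll release it, retreat, take a check picture and plan the knob grip.

Run:
```python
from h import *
s=get_state();x,y,_=s["tcp_pos"]
ctrl.ungrasp();ctrl.pause(.2);st("open")
ctrl.movel([x,y,.17],max_speed=.12)
K=[.4765,.087]
for th in(61.2,-118.8):
    for d in(0,-45,-90,-130):
        j=ctrl.ik([*K,.055],down(th+d));print(th,d,None if j is None else np.round(j,2))
ctrl.movel([.43,-.0,.19],max_speed=.2)
p,d=vision.grab_frame("scene");cv2.imwrite("pics/s3.png",p);p2,d2=vision.grab_frame("top");cv2.imwrite("pics/t3.png",p2)
a=cv2.resize(p[120:220,280:400],None,fx=3.3,fy=3.3,interpolation=2);b=cv2.resize(p2[170:270,220:340],None,fx=3.3,fy=3.3,interpolation=2);cv2.imwrite("pics/v3.png",np.hstack([a,b]))
for c,dd in(("scene",d),("top",d2)):
    W,uv=world(c,dd);q=W[(np.hypot(W[:,0]-.507,W[:,1]-.182)<.035)&(W[:,2]>.083)&(W[:,2]<.098)];print(c,"lid",q.mean(0).round(4),len(q))
    kb=W[(np.hypot(W[:,0]-.476,W[:,1]-.087)<.035)&(W[:,2]>.07)&(W[:,2]<.082)]
    if len(kb)>5:print("knob",cv2.minAreaRect(kb[:,:2].astype(np.float32)),kb.mean(0).round(4))
st()
```

```text
open t 13.77 tcp [0.5074 0.1821 0.058 ] F [0.16 0.32 1.  ] M [ 0.06 -0.02 -0.01] w 0.0857 gf 0.0
61.2 0 [ 0.4   0.71 -1.01  2.08  0.84  0.83 -0.05]
61.2 -45 [ 0.29  0.63 -0.79  2.08  0.7   0.72 -0.68]
61.2 -90 [ 0.15  0.58 -0.57  2.08  0.52  0.63 -1.28]
61.2 -130 [ 0.05  0.55 -0.42  2.08  0.39  0.59 -1.84]
-118.8 0 [-0.07  0.53 -0.23  2.08  0.22  0.55 -2.54]
-118.8 -45 [-0.47  0.55  0.36  2.09 -0.36  0.56 -2.72]
-118.8 -90 [-0.89  0.84  1.15  2.09 -1.01  0.93 -2.79]
-118.8 -130 [ 0.5   0.83 -1.23  2.08  0.97  0.99  0.68]
scene lid [0.5075 0.1796 0.0887] 252
knob ((0.47579607367515564, 0.08564914762973785), (0.011901716701686382, 0.044484831392765045), 61.72048568725586) [0.4761 0.0848 0.0744]
top lid [0.5079 0.1833 0.089 ] 343
knob ((0.4764903783798218, 0.08854740858078003), (0.01191443856805563, 0.044857438653707504), 61.23841094970703) [0.4764 0.0884 0.0744]
 t 16.1 tcp [0.4303 0.001  0.1899] F [ 0.1   0.13 -0.77] M [-0.   -0.07 -0.05] w 0.0856 gf 0.0
```

View pics/v3.png

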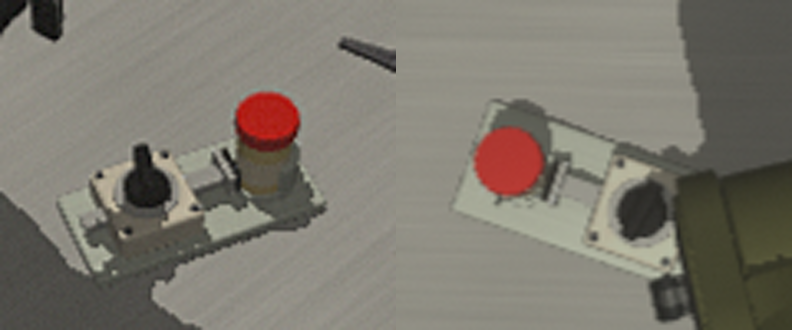

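The pot stands seated and upright at scene crop (267,150), with its lid at z ≈ 0.089. The knob bar is at (0.4762, 0.087), long axis at 151°. Next I grip the bar and turn it in small steps, watching the torque.

```bash
cat > turn.py <<'E'
from h import *
def mz(n=4):
    v=[]
    for _ in range(n): ctrl.pause(.02);s=get_state();v.append(s["wrist_torque"][2])
    return float(np.mean(v)),s
K=[.4764,.0868]
E
python3 - <<'E'
from turn import *
th0=61.4
ctrl.movep([*K,.16],down(th0));ctrl.movel([*K,.056],max_speed=.1);b,s=mz(8);st("pre");print("bias",b)
ctrl.close_gripper(60);st("grip")
s=get_state();F=np.array(s["contact_force"])
if np.abs(F).max()>25: print("big force, stop");raise SystemExit
a=0;ph=0;step=.06
while a<2.3:
    a+=step;ctrl.movep([*K,.056],down(th0-np.degrees(a)));m,s=mz();m-=b
    print(round(a,3),round(m,3),np.round(s["contact_force"],0),round(s["time"],1))
    if ph==0 and m<-.05: ph=1;step=.025;print("drop")
    if m>.22: break
    if s["time"]>50: break
st("end")
E
```

```text
pre t 19.0 tcp [0.4767 0.0868 0.0565] F [ 0.26  0.38 -0.23] M [-0.02  0.01  0.  ] w 0.0854 gf 0.0
bias -0.0032179682545355748
grip t 19.67 tcp [0.4768 0.0876 0.0563] F [1.24 2.58 1.71] M [ 0.54 -0.19  0.01] w 0.011 gf 61.3
0.06 -0.206 [1. 4. 4.] 20.0
drop
0.085 -0.106 [2. 6. 4.] 20.3
0.11 -0.026 [1. 5. 5.] 20.6
0.135 0.01 [1. 5. 5.] 20.9
0.16 0.031 [2. 6. 5.] 21.2
0.185 0.022 [2. 5. 5.] 21.6
0.21 0.018 [2. 5. 5.] 21.9
0.235 -0.051 [1. 5. 5.] 22.2
0.26 -0.045 [1. 6. 5.] 22.5
0.285 -0.113 [2. 4. 6.] 22.8
0.31 -0.119 [0. 6. 5.] 23.1
0.335 -0.225 [1. 5. 6.] 23.5
0.36 -0.261 [1. 4. 6.] 23.8
0.385 -0.194 [1. 5. 6.] 24.1
0.41 -0.21 [2. 5. 5.] 24.4
0.435 -0.277 [0. 6. 6.] 24.7
0.46 -0.165 [1. 5. 6.] 25.1
0.485 -0.121 [1. 5. 6.] 25.4
0.51 -0.056 [1. 5. 7.] 25.7
0.535 -0.06 [1. 5. 8.] 26.0
0.56 -0.084 [1. 5. 7.] 26.3
0.585 -0.077 [0. 3. 7.] 26.6
0.61 -0.073 [0. 5. 8.] 26.9
0.635 -0.051 [0. 5. 7.] 27.3
0.66 -0.054 [1. 5. 7.] 27.6
0.685 -0.042 [-0.  4.  8.] 27.9
0.71 -0.076 [1. 4. 7.] 28.2
0.735 -0.062 [-0.  4.  8.] 28.5
0.76 0.02 [0. 4. 8.] 28.9
0.785 0.094 [0. 5. 7.] 29.2
0.81 0.18 [-0.  3.  6.] 29.5
0.835 0.282 [0. 4. 6.] 29.8
end t 29.8 tcp [0.4761 0.087  0.0562] F [0.14 4.41 6.4 ] M [ 0.89 -0.01  0.27] w 0.0107 gf 62.3
```

The torque has now risen to 0.28 N m, but its sign history is ambiguous. I'll check the jaw in a picture before going further.

Run:
```python
from turn import *
p,d=vision.grab_frame("scene");cv2.imwrite("pics/s4.png",p);q=cv2.imread("pics/s3.png")
cv2.imwrite("pics/v4.png",np.hstack([cv2.resize(x[135:215,285:385],None,fx=4,fy=4,interpolation=2) for x in(q,p)]))
m,s=mz(10);print(m, Rotation.from_quat(np.array(s["eef_rot"])[[1,2,3,0]]).as_matrix()[:2,1], "cmd",np.cos(np.radians(61.4)-.835),np.sin(np.radians(61.4)-.835))
```

```text
0.28346084143141326 [0.9715118  0.23699108] cmd 0.9721330089616069 0.23442997437881596
```

View pics/v4.png

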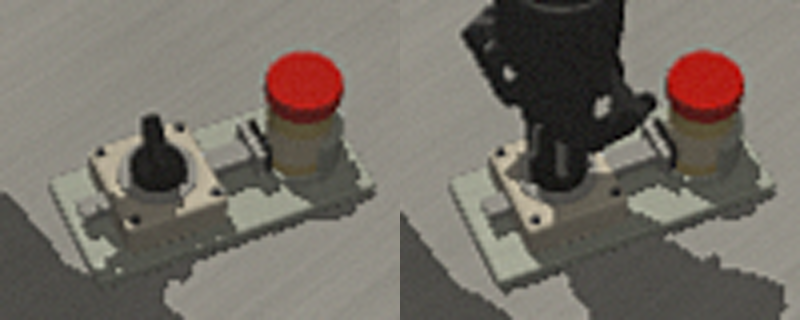

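The jaw looks further forward in the right picture, about (660,145) against (255,145) on the left, and nearly touches the pot. I'll quantify that shift by template matching on the stored frames.

Run:
```python
from h import *
a=cv2.imread("pics/s3.png",0);b=cv2.imread("pics/s4.png",0)
e=np.array([np.cos(1.266),np.sin(1.266)]);o=np.array([.4903,.1285])
J=np.r_[o+e*.02,.045];print("5mm jaw motion px:",px("scene",np.r_[o+e*.025,.045])-px("scene",J))
f=4
A,B=[cv2.resize(x,None,fx=f,fy=f,interpolation=2) for x in(a,b)]
def sh(n,u,v,w,h):
    t=A[int((v-h)*f):int((v+h)*f),int((u-w)*f):int((u+w)*f)];m=4*f
    R=B[int((v-h)*f)-m:int((v+h)*f)+m,int((u-w)*f)-m:int((u+w)*f)+m]
    r=cv2.matchTemplate(R,t,cv2.TM_CCOEFF_NORMED);_,x,_,l=cv2.minMaxLoc(r);print(n,(l[0]-m)/f,(l[1]-m)/f,round(x,2))
sh("jaw",285+257/4,135+145/4,4,6);sh("jawtop",285+250/4,135+132/4,4,4);sh("tail",285+88/4,135+208/4,5,5);sh("pot",285+303/4,135+85/4,12,10);sh("plate corner",285+55/4,135+188/4,5,5);sh("housing",285+135/4,135+220/4,5,5)
```

```text
5mm jaw motion px: [ 1.7397603 -0.5977473]
jaw 1.25 -0.5 0.92
jawtop 2.0 0.75 0.78
tail 0.5 0.0 0.86
pot 0.25 -0.25 0.97
plate corner 0.0 0.0 0.99
housing 0.0 0.0 0.6
```

The jaw has moved (+1.25,−0.5) px, which is about 3.7 mm along the holder's y. The pot moved slightly towards the fence, and the plate did not move. So the follower has dropped, and the 0.28 N m is the end-of-notch resistance. I'll stop turning, release, retreat and verify.

Run:
```python
from turn import *
ctrl.ungrasp();ctrl.pause(.2);s=st("rel");x,y,_=s["tcp_pos"]
ctrl.movel([x,y,.2],max_speed=.12);ctrl.movel([.43,-.02,.22],max_speed=.2);ctrl.pause(.3)
p,d=vision.grab_frame("scene");cv2.imwrite("pics/s5.png",p);q=cv2.imread("pics/s3.png")
W,_=world("scene",d);l=W[(np.hypot(W[:,0]-.507,W[:,1]-.182)<.035)&(W[:,2]>.083)&(W[:,2]<.098)];print("lid",l.mean(0).round(4),"tilt",np.linalg.lstsq(np.c_[l[:,:2]-l[:,:2].mean(0),np.ones(len(l))],l[:,2],rcond=None)[0].round(3));st()
cv2.imwrite("pics/v5.png",np.hstack([cv2.resize(x[135:215,285:385],None,fx=4,fy=4,interpolation=2) for x in(q,p)]))
```

```text
rel t 30.93 tcp [0.4764 0.0868 0.056 ] F [0.48 0.2  0.87] M [-0.03  0.04  0.02] w 0.0852 gf 0.0
lid [0.5078 0.1804 0.0888] tilt [-0.018  0.011  0.089]
 t 33.37 tcp [ 0.4301 -0.0193  0.2199] F [-0.12  1.03 -0.57] M [-0.05  0.02  0.01] w 0.0852 gf 0.0
```

View pics/v5.png

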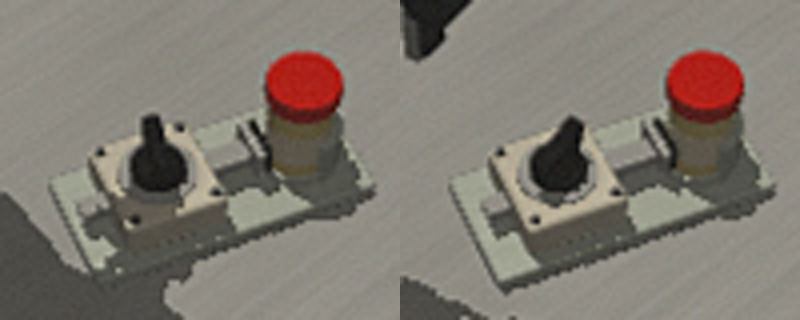

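The knob is turned (bar tip now at (572,125)), the jaw has moved forward against the pot at (665,150), and the tail is drawn in. The pot is upright, so I'll hand the job in.

```bash
python3 -c "
from h import *
print(ticket.close_job())"
```

```text
the job is handed in; nothing more can be done
None
```

The tall red-lidded pot stands upright in the nest, and the knob was turned clockwise about 0.83 rad until the jaw sprang forward and gripped the pot; I stopped there at about 0.28 N m and handed the job in at about 33 s.

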